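# Lock the battery cover of the red chip counter

### The job

Take the orange screwdriver out of its wooden stand, set its blade in the slot of the brass lock screw on the red chip counter and, pushing the sprung screw down all the while, turn it a quarter turn clockwise until it stops, so that the battery cover is locked. Then put the screwdriver back upright in its stand, fully home, and let go. Leave the green counter's screw, the glass and the tub of chips alone.

Things in the scene. Friction and masses are not known exactly. Their poses are not given: they have to be found in the camera images.
- driver_grip (a point): Loose orange screwdriver, 0.12 kg, upright in its stand, blade down. Point: centre of its square handle, 26 x 26 mm, 70 mm high. z up along the tool; x along the blade's width, y along its thickness, both square to the handle's flats. Blade 14 mm wide, 3 mm thick, ends 91 mm below this point. Black collar, 36 mm across, from 35 to 41 mm below; 8 mm shank under it.
- stand_hole (a point): Fixed wooden block 80 x 80 mm, 60 mm high, that holds the screwdriver. Point: centre, at the top face, of its upright square hole, 24 x 24 mm, right through. The screwdriver's collar rests on the top face; the handle's centre is then 41 mm above this point.
- red_slot (a point): Slotted brass lock screw, 32 mm across, on the fixed red chip counter (190 x 150 mm, 60 mm high; black hopper 70 to 130 mm from the screw, top 90 mm above the table). Point: on the screw's axis at its slot's floor, 73 mm above the table when not pushed; moves with it. x along the slot, z up. Slot 9 mm deep, 5.5 mm wide, flared to 13 mm at the mouth: the blade has about 10 degrees of play.
- red_turn (a joint): Angle of the red counter's screw, rad: grows clockwise seen from above; 0 to 0.2 at the start (unlocked), stop at 1.6 (locked, slot pointing to the two white marks on the cover). Even friction of 0.04 N m holds it where it is left.
- red_press (a joint): How far the red counter's screw is pushed down against its spring, m: 0 when free, stop at 0.008. The spring pushes back with 2.5 N at 0 and 6.5 N at the stop; 4 to 6 mm is a good push.
- green_turn (a joint): Angle of the like screw on the green counter (a bystander of the same size and shape in green, which may stand on either side), in rad. Leave alone.
- glass_mid (a point): Bystander: loose drinking glass, 66 mm across, 110 mm high; this point is its centre, half-way up.
- tub_mid (a point): Bystander: loose white tub of red chips, 80 x 110 mm, 45 mm high; this point is its centre, half-way up.
There are look-alikes about, which are no part of the job. There is more than one size of the part that bears driver_grip; the job needs the middle-sized.

How it is judged:
On the way, in this order (a step that is already met when the one before it is completed fails the run):
1. the screwdriver's blade is seated in the red counter's screw and pushes it down at least 2 mm, not yet turned (below 0.45 rad) (value of joint red_press above 0.002 m and z of driver_grip in the frame of red_slot between 0.08 and 0.096 m and horizontal distance between driver_grip and red_slot below 0.018 m and value of joint red_turn below 0.45 rad), for 0.1 s.
2. half-way round (0.5 to 1.0 rad) the blade is still seated and the screw still pushed down at least 2 mm (value of joint red_press above 0.002 m and z of driver_grip in the frame of red_slot between 0.08 and 0.096 m and horizontal distance between driver_grip and red_slot below 0.018 m and value of joint red_turn between 0.5 and 1 rad), for 0.05 s.
3. the screw is turned past 1.2 rad with the blade still seated and the screw still pushed down at least 2 mm (value of joint red_press above 0.002 m and z of driver_grip in the frame of red_slot between 0.08 and 0.096 m and horizontal distance between driver_grip and red_slot below 0.018 m and value of joint red_turn above 1.2 rad), for 0.1 s.
At the end, for the whole second after the job is handed in: The red counter's screw is turned to 1.2 rad or more and has sprung back up (pushed in by less than 1.5 mm); the screwdriver stands released in its stand, its handle's centre within 20 mm of the hole's centre line and 34 to 46 mm above the block's top, upright within 10 degrees (value of joint red_turn above 1.2 rad and value of joint red_press below 0.0015 m and horizontal distance between driver_grip and stand_hole below 0.02 m and z of driver_grip in the frame of stand_hole between 0.034 and 0.046 m and angle between driver_grip's own z axis and vertical below 0.17 rad); the robot touches nothing.
It fails at once if the green counter's screw is turned (past 0.5 rad) (value of joint green_turn above 0.5 rad).
It fails at once if the glass is moved by more than 30 mm (distance of glass_mid from where it was at the start of the episode above 0.03 m).
It fails at once if the tub is moved by more than 30 mm (distance of tub_mid from where it was at the start of the episode above 0.03 m).
It also fails if it takes over 59 s, if anything falls off the work surface, if the arm or the gripper's body presses on something with over 40 N, if the wrist force passes 120 N, or if a joint passes its speed limit or range.

### The arm

A 6-joint arm with a two-finger parallel gripper is mounted at the origin on the work surface. World frame = base frame: x ahead of the robot, y to its left, z up, the work surface at z = 0. Lengths are in m, angles in rad, forces in N, time in s.
With the tool pointing down it reaches from about 0.3 to 0.875 m from the base axis. Payload 6.4 kg.
Tool frame: the origin (TCP) lies between the finger pads; the fingertips stand 19 mm ahead of it and the grasp point (between the pads) is the TCP; z points along the fingers, y is the direction in which the jaws open and shut (so a half turn about z gives the same grasp; the last joint's range is limited). The gripper opens to 85 mm and grips with 20 to 120 N. Pads are 22 mm wide; open, the fingers measure 114 mm over their backs; the gripper's body (76 mm by 85 mm) begins 54 mm behind the grasp point. The pads swing forward as they close: fully open they stand 13 mm farther back than shut.
Start: joints at [1, 0.181, 1.607, -0, 1.354, -0.206], TCP at [0.205, 0.537, 0.25] pointing down, gripper open.
Joint ranges: [-2.99, 2.99], [-0.89, 2.07], [0.3, 2.58], [-1.14, 4.28], [0, 2.63], [-3.12, 3.12]. Speed limits (rad/s): [2.57, 2.57, 3.01, 3.14, 3.14, 3.14].

### API

Orientations are given as a unit quaternion [w, x, y, z].
In Python, from bench import * gives the robot as it stands.
- The arm moves only by the tool apply_moves, never from a script. Its argument "moves" is a list that holds one entry, the list of rows, each a list of 7 numbers: the shift along the tool's x, y, z in cm, then the turn, a rotation vector about the tool's x, y, z in rad, then the opening, from 0 (shut) to 1 (fully open). A call has 1 to 8 rows; each row is the pose to reach, as a shift and turn from the pose commanded when the call began, along the tool's axes at that moment; what a row does not reach only later rows make up. A row lasts 1/10 s, in which the tool goes at most 50 mm and 8.59 degrees, less where a joint would pass 70% of its speed; a pose out of reach is approached as far as the arm can. A call with a gripper value outside its range is refused whole. The fingers move at their own pace and stop on an object; the grip force is fixed at half the most. Time passes only in rows, so rows that repeat a pose let the fingers close. It gives the time, the measured TCP pose, the force and the opening at its end, in the units of the state.
- get_obs(): the state, without advancing time (a new reading comes with each control period).
- camera(name): name is "scene" or "top" or "wrist"; returns the picture (384x512x3 uint8, red, green, blue); there is no depth.
- get_calibration(name): a dict with "vertical_fov" (degrees; the focal length in pixels is half the picture's height over the tangent of half this angle, whatever the lens; pixels are square), "cx", "cy" (the principal point, pixels), "R" (3x3) and "t" (3): a world point X has camera coordinates R X + t. Camera axes: x right, y down, z forward; pixel columns grow to the right and rows downward; lengths in m; the calibration is good to about 2 mm. A picture is of the moment at which its call begins: read the wrist's pose just before it. get_calibration takes no time and is no camera call; for the wrist camera it gives the pose at the moment of the call.
- hand_in(): hands the job in, once; it reports no verdict.
The state is a dict: "time_s": time; "q": joint angles; "dq": joint speeds; "joint_efforts": joint torques, N m; "eef_pos": TCP position; "eef_rot": TCP orientation; "wrist_force": force on the tool from outside, world axes, zero at the start; "torque": the same for the moment, N m; "opening": opening from 0.0 (shut) to 1.0 (fully open).
Only numpy, scipy, OpenCV 4.12 (cv2) and the standard library are available. Lean on these libraries where they do the work, as an engineer would, in place of code of your own. Each camera call takes 0.05 s, during which the arm holds its last target. There are 200 camera calls.

## Working session

There is one attempt and no reset: what is moved stays moved. The work goes in short steps, Python scripts to look and compute and a tool call to move; the robot and the scene stay as the last step left them, time stands still between calls to the robot, and variables do not carry over. Pictures are saved under pics/ and viewed, about 8 in all and at most 12, crops included, and the job is handed in when it is done.

Besides the shell and the picture viewer there is one more tool, called after "Emit:" as name([rows], argument=value, ...), one row to a line, values as JSON. apply_moves: Moves the arm, as the interface text tells. Its arguments: {"type":"object","properties":{"moves":{"type":"array","items":{"type":"array","items":{"type":"array","items":{"type":"number"}}}}},"required":["moves"]}

```bash
mkdir -p pics; ls; python3 - <<'E'
from bench import *
import cv2,numpy as np
for n in("scene","top"):
    im=camera(n); c=get_calibration(n); np.save(f"pics/{n}0.npy",im)
    cv2.imwrite(f"pics/{n}0.png",im[:,:,::-1]); print(n,c)
print(get_obs())
a=cv2.imread("pics/scene0.png");b=cv2.imread("pics/top0.png")
E
```

```text
pics
scene {'vertical_fov': 51.726781053645894, 'cx': 246.84552419027045, 'cy': 188.78336296034126, 'R': array([[-0.84297999,  0.53780316,  0.01234897],
       [ 0.41311919,  0.66190597, -0.62547024],
       [-0.34455373, -0.5221573 , -0.7801503 ]]), 't': array([ 0.48287116, -0.1841535 ,  1.05202836])}
top {'vertical_fov': 52.87471847106158, 'cx': 254.13351205142854, 'cy': 190.52802044951025, 'R': array([[ 1.29742885e-01, -9.91547200e-01, -9.66515521e-04],
       [-9.69897545e-01, -1.26707348e-01, -2.07951919e-01],
       [ 2.06071678e-01,  2.79177028e-02, -9.78138572e-01]]), 't': array([-0.06265706,  0.56295341,  0.87599146])}
{'time_s': 0.1, 'q': array([ 9.99714835e-01,  1.81462474e-01,  1.60791862e+00, -2.19919227e-06,
        1.35380695e+00, -2.06318955e-01]), 'dq': array([ 0.00062891, -0.00216449, -0.00158213, -0.00157975,  0.00091218,
       -0.00081021]), 'joint_efforts': array([ 9.54536154e-04, -4.45876908e+01, -3.52242672e+01, -2.16549456e-04,
        4.03961370e-03,  1.03474733e-05]), 'eef_pos': array([0.20485103, 0.53676469, 0.2494715 ]), 'eef_rot': array([-3.01321889e-04,  1.81371568e-01,  9.83414317e-01, -7.38596391e-04]), 'wrist_force': array([-0.81971364, -0.83804307,  0.47277898]), 'torque': array([-0.00223653,  0.03153822,  0.01321927]), 'opening': 1.000992552549358}
```

View pics/scene0.png

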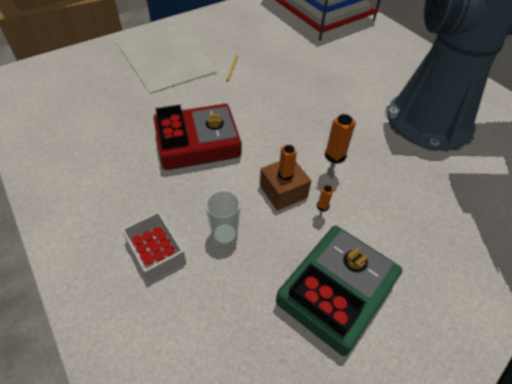

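View pics/top0.png

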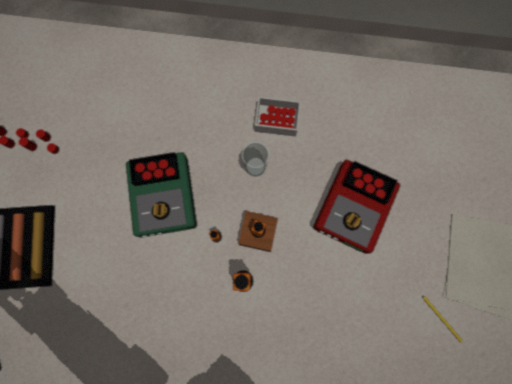

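Three orange screwdrivers: one in the wooden stand (scene 287,162; top 258,228), a large one (scene 340,138; top 242,281) and a small one (scene 325,198; top 215,235). The one in the stand is of middle size and fits the description. The red screw is at top (352,221), scene (214,121). I'll measure both and confirm in an enlarged crop.

```bash
cat > h.py <<'E'
import cv2,numpy as np
def K(c): 
    f=192/np.tan(np.radians(c["vertical_fov"]/2)); return f
def ray(c,u,v):
    f=K(c); d=c["R"].T@np.array([(u-c["cx"])/f,(v-c["cy"])/f,1]); return -c["R"].T@c["t"],d
def onz(c,u,v,z):
    o,d=ray(c,u,v); return o+d*(z-o[2])/d[2]
def proj(c,X):
    p=c["R"]@np.asarray(X)+c["t"]; return np.array([c["cx"],c["cy"]])+K(c)*p[:2]/p[2]
def tri(c1,p1,c2,p2):
    o1,d1=ray(c1,*p1);o2,d2=ray(c2,*p2)
    d1=d1/np.linalg.norm(d1);d2=d2/np.linalg.norm(d2)
    s=np.linalg.lstsq(np.c_[d1,-d2],o2-o1,rcond=None)[0]
    a,b=o1+s[0]*d1,o2+s[1]*d2; return (a+b)/2,np.linalg.norm(a-b)
E
python3 - <<'E'
from bench import *
from h import *
T=np.load("pics/top0.npy");S=np.load("pics/scene0.npy");ct=get_calibration("top");cs=get_calibration("scene")
def hsv(im): return cv2.cvtColor(im,cv2.COLOR_RGB2HSV)
def crop(im,x,y,w,h,s=6): return cv2.resize(im[y:y+h,x:x+w],None,fx=s,fy=s,interpolation=cv2.INTER_CUBIC)
a=crop(T,232,205,66,48);b=crop(T,322,195,66,48);c=crop(S,255,105,110,48*2-0,3)[:288];d=crop(S,190,97,55,48,6)
row1=np.hstack([a,b]);row2=np.hstack([c,d]);W=max(row1.shape[1],row2.shape[1])
p=lambda r:np.pad(r,((0,0),(0,W-r.shape[1]),(0,0)))
cv2.imwrite("pics/crop1.png",np.vstack([p(row1),p(row2)])[:,:,::-1])
# brown stand in top
h=hsv(T);m=cv2.inRange(h,(5,90,50),(16,255,255));m[:, :230]=0;m[:,300:]=0;m[:205]=0;m[260:]=0
m=cv2.morphologyEx(m,cv2.MORPH_CLOSE,np.ones((7,7)))
cn=max(cv2.findContours(m,0,1)[0],key=cv2.contourArea);r=cv2.minAreaRect(cn);print("stand rect",r)
bx=np.array([onz(ct,*q,0.06) for q in cv2.boxPoints(r)]);print(bx.round(4),bx.mean(0),np.linalg.norm(np.diff(bx,axis=0),axis=1))
for n,im,c,(x,y) in(("top",T,ct,(352,221)),("scene",S,cs,(214,121))):
    h=hsv(im);m=cv2.inRange(h,(15,90,60),(32,255,255));M=np.zeros_like(m);M[y-16:y+16,x-16:x+16]=m[y-16:y+16,x-16:x+16]
    M=cv2.morphologyEx(M,cv2.MORPH_CLOSE,np.ones((7,7)));cn=max(cv2.findContours(M,0,1)[0],key=cv2.contourArea);e=cv2.fitEllipse(cn);print(n,e,onz(c,*e[0],.082))
E
```

```text
stand rect ((257.5058898925781, 230.7235107421875), (33.407291412353516, 34.16655349731445), 12.52880859375)
[[ 0.4342  0.033   0.06  ]
 [ 0.515   0.0264  0.06  ]
 [ 0.5078 -0.053   0.06  ]
 [ 0.4274 -0.045   0.06  ]] [ 0.47109984 -0.00965991  0.06      ] [0.08109029 0.07976442 0.08076975]
top ((352.9365234375, 220.061279296875), (13.31999683380127, 13.843512535095215), 120.41844940185547) [ 0.52169955 -0.22646908  0.082     ]
scene ((214.0810546875, 119.73737335205078), (12.913176536560059, 13.092310905456543), 133.98452758789062) [ 0.52691278 -0.2151756   0.082     ]
```

View pics/crop1.png

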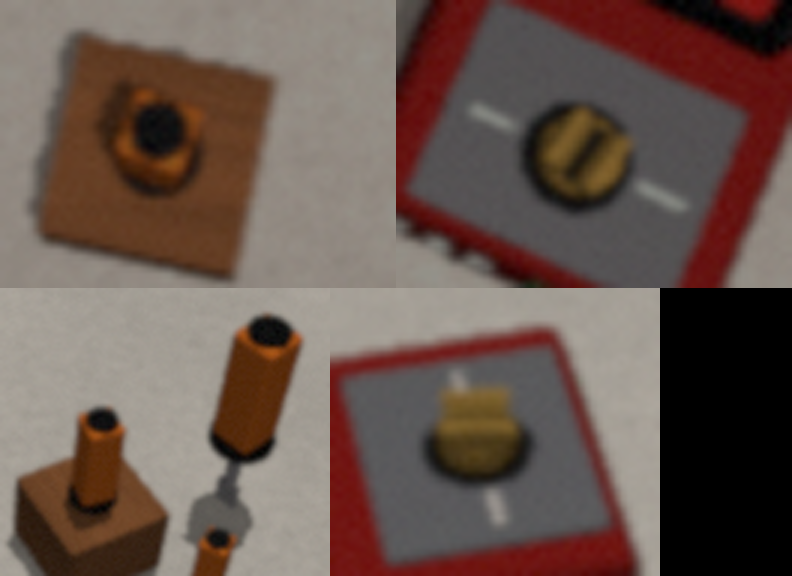

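The crop confirms the middle-sized driver in the stand (handle near crop 158,135), with the much larger one and the small one standing outside it. The red screw's slot lies roughly square to the white marks. Next I triangulate the cap tops and plan a wrist look.

```bash
python3 - <<'E'
from bench import *
from h import *
ct=get_calibration("top");cs=get_calibration("scene");cw=get_calibration("wrist")
T=np.load("pics/top0.npy");S=np.load("pics/scene0.npy")
def blob(im,u,v,w=9):
    g=cv2.cvtColor(im,cv2.COLOR_RGB2GRAY);m=(g<45).astype(np.uint8);M=np.zeros_like(m);M[v-w:v+w,u-w:u+w]=m[v-w:v+w,u-w:u+w]
    n,l,st,ce=cv2.connectedComponentsWithStats(M);i=1+np.argmax(st[1:,4]);return ce[i],st[i]
for nm,a,b in(("mid",(259,227),(289,149)),("big",(242,282),(344,119)),("small",(216,235),(327,188))):
    (pa,sa),(pb,sb)=blob(T,*a),blob(S,*b,6);print(nm,pa,sa,pb,sb,tri(ct,pa,cs,pb),onz(ct,*pa,.136))
# hopper/glass context
for n,p,z in(("glass",(256,166),0.0),("tub",(277,116),.02),("redmarkL",(404-396)/1,0) if 0 else ("x",(352.9,220.1),.082),("mL",(322+95/6,195+117/6),.065),("mR",(322+265/6,195+195/6),.065)):print(n,onz(ct,*p,z))
o=get_obs();print("wristcam pos",-cw["R"].T@cw["t"],"\n",cw["R"],cw["vertical_fov"])
E
```

```text
mid [256.25555556 225.37777778] [250 219  13  13  90] [288.55555556 148.87037037] [284 146  10   7  54] (array([ 0.47340525, -0.00585762,  0.13844806]), np.float64(0.00041608670209171216)) [ 0.4738439  -0.00597975  0.136     ]
big [240.86092715 281.44370861] [234 273  14  16 151] [343.95833333 119.42708333] [338 115  12  10  96] (array([0.35232445, 0.01034084, 0.17106861]), np.float64(0.0011954086004160253)) [0.35180384 0.01098772 0.136     ]
small [214.84 234.64] [211 231  10  10  50] [327.15151515 188.21212121] [324 186   7   6  33] (array([0.44434963, 0.08684916, 0.09348759]), np.float64(0.004274068481294708)) [0.44226043 0.08037538 0.136     ]
glass [0.64440413 0.01620855 0.        ]
tub [ 0.78131524 -0.02170309  0.02      ]
x [ 0.52159822 -0.22639194  0.082     ]
mL [ 0.53313828 -0.19392306  0.065     ]
mR [ 0.51094915 -0.26277362  0.065     ]
wristcam pos [0.14226641 0.56063042 0.37292936] 
 [[ 0.35744094  0.93393369 -0.00196079]
 [ 0.90058549 -0.34412015  0.26556938]
 [ 0.24734944 -0.09669123 -0.96408976]] 71.53817990190265
```

```bash
cat >> h.py <<'E'
from scipy.spatial.transform import Rotation as Ro
def go(o,p,yaw):
    """tool shift (cm) and turn (rotvec) to TCP p, tool down, jaw axis yaw deg (mod 180, nearest)"""
    R=Ro.from_quat(np.roll(o["eef_rot"],-1)); M=R.as_matrix(); y0=np.degrees(np.arctan2(M[1,1],M[0,1]))
    yaw=y0+(yaw-y0+90)%180-90; c,s=np.cos(np.radians(yaw)),np.sin(np.radians(yaw))
    G=Ro.from_matrix(np.array([[-s,c,0],[c,s,0],[0,0,-1.]]))
    print("shift cm",(M.T@(np.array(p)-o["eef_pos"])*100).round(2),"turn",(R.inv()*G).as_rotvec().round(3),"yaw now",y0.round(1),"->",round(yaw,1),"q",o["q"].round(2),"t",o["time_s"])
E
echo ok
```

```text
ok
```

Emit:
apply_moves([
  [[-44.5,-41.1,-2,0,0,0,1],[-44.5,-41.1,-2,0,0,0,1],[-44.5,-41.1,-2,0,0,0,1],[-44.5,-41.1,-2,0,0,0,1],[-44.5,-41.1,-2,0,0,0,1],[-44.5,-41.1,-2,0,0,0,1],[-44.5,-41.1,-2,0,0,0,1],[-44.5,-41.1,-2,0,0,0,1]],
])

```text
time_s: 0.9
eef_pos: [0.3829, 0.1772, 0.2635]
eef_rot: [0.0, 0.181, 0.983, 0.0]
wrist_force: [0.6, 0.4, 0.3]
opening: 1.001
```

Emit:
apply_moves([
  [[-15,-13.9,-0.6,0,0,0,1],[-15,-13.9,-0.6,0,0,0,1],[-15,-13.9,-0.6,0,0,0,1],[-15,-13.9,-0.6,0,0,0,1],[-15,-13.9,-0.6,0,0,0,1],[-15,-13.9,-0.6,0,0,0,1]],
])

```text
time_s: 1.5
eef_pos: [0.4732, -0.0054, 0.2689]
eef_rot: [-0.001, 0.183, 0.983, 0.0]
wrist_force: [0.5, 0.4, 1.0]
opening: 1.002
```

```bash
python3 - <<'E'
from bench import *
from h import *
c=get_calibration("wrist");o=get_obs();im=camera("wrist");np.save("pics/w1.npy",im);cv2.imwrite("pics/w1.png",im[:,:,::-1])
import pickle;pickle.dump((c,o),open("pics/w1.pkl","wb"))
print(o["eef_pos"],proj(c,[.4735,-.006,.136]),proj(c,[.5216,-.2264,.082]))
E
```

```text
[ 0.47319236 -0.00544717  0.26892945] [257.01601519 187.44031825] [113.73858652 268.50347501]
```

View pics/w1.png

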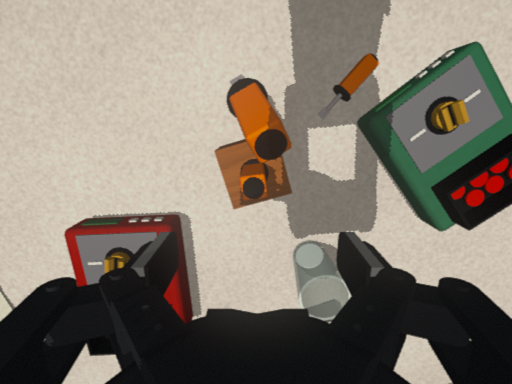

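Wrist view: handle at (253,178) in the stand (252,172), big driver leaning over at (262,120) near it in the picture only, red screw at (118,262). I need the handle's yaw, so one enlarged crop with candidate axes' projections is worthwhile.

```bash
python3 - <<'E'
from h import *
import pickle
im=np.load("pics/w1.npy");c,o=pickle.load(open("pics/w1.pkl","rb"))
T=np.load("pics/top0.npy")
a=cv2.resize(im[150:210,225:290],None,fx=6,fy=6,interpolation=cv2.INTER_CUBIC);b=cv2.resize(T[210:245,240:278],None,fx=10,fy=10,interpolation=cv2.INTER_CUBIC)
H=max(a.shape[0],b.shape[0]);p=lambda r:np.pad(r,((0,H-r.shape[0]),(0,0),(0,0)))
cv2.imwrite("pics/crop2.png",cv2.convertScaleAbs(np.hstack([p(a),p(b)])[:,:,::-1],alpha=1.4))
E
```

```text
(no output)
```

View pics/crop2.png

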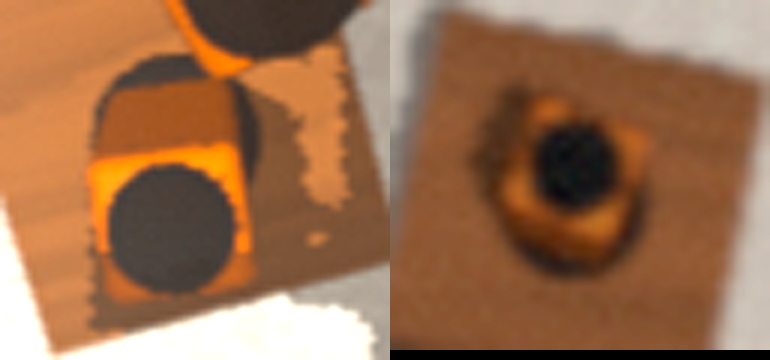

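```bash
python3 - <<'E'
from h import *
import pickle
from bench import *
c,o=pickle.load(open("pics/w1.pkl","rb"))
P=lambda x,y,z=.136:onz(c,225+x/6,150+y/6,z)
a,b,d,e=P(90,163),P(240,148),P(104,258),P(250,250)
for n,v in(("top",b-a),("left",d-a),("right",e-b)):print(n,np.degrees(np.arctan2(v[1],v[0])),np.linalg.norm(v))
print("cap",P(171,230))
r=P(-30,150,.06)
print("stand edge",[np.degrees(np.arctan2(*(P(*q,.06)-P(*w,.06))[1::-1])) for q,w in(((50,355),(0,195)),((390,262),(50,355)))])
go(o,[.473,-.006,.105],85)
E
```

```text
top 74.71390018124701 0.024719001930344413
left -13.87601168915469 0.016336679741584776
right -15.186263679604393 0.01742536334521494
cap [ 0.47309623 -0.00959712  0.136     ]
stand edge [np.float64(-5.903750768636119), np.float64(84.91214303524282)]
shift cm [-0.03 -0.06 16.39] turn [ 0.    -0.001 -0.281] yaw now 68.9 -> 85.0 q [-0.26 -0.07  1.83  0.    1.38 -1.47] t 1.5
```

Handle flats lie at 75° / −15°, and the 24.7 mm edge fits the 26 mm handle. Two measurements of the handle agree within 4 mm. I descend and grip with the jaws at 75°.

Emit:
apply_moves([
  [[-0.1,-0.2,4,0,0,-0.106,1],[-0.1,-0.2,8,0,0,-0.106,1],[-0.1,-0.2,12,0,0,-0.106,1],[-0.1,-0.2,15,0,0,-0.106,1],[-0.1,-0.2,16.4,0,0,-0.106,1],[-0.1,-0.2,16.4,0,0,-0.106,0.6],[-0.1,-0.2,16.4,0,0,-0.106,0.2],[-0.1,-0.2,16.4,0,0,-0.106,0]],
])

```text
time_s: 2.35
eef_pos: [0.4743, -0.0061, 0.1069]
eef_rot: [0.001, 0.128, 0.992, -0.0]
wrist_force: [0.1, -0.1, 0.8]
opening: 0.517
```

Emit:
apply_moves([
  [[0,0,0,0,0,0,0],[0,0,0,0,0,0,0],[0,0,0,0,0,0,0],[0,0,0,0,0,0,0]],
])

```text
time_s: 2.75
eef_pos: [0.4745, -0.0067, 0.1069]
eef_rot: [0.001, 0.129, 0.992, 0.0]
wrist_force: [-1.0, 1.9, 7.3]
opening: 0.301
```

Emit:
apply_moves([
  [[0,0,-2,0,0,0,0],[0,0,-5,0,0,0,0],[0,0,-9,0,0,0,0],[0,0,-13,0,0,0,0],[0,0,-17,0,0,0,0],[0,0,-17,0,0,0,0],[0,0,-17,0,0,0,0]],
])

```text
time_s: 3.45
eef_pos: [0.4738, -0.0067, 0.2764]
eef_rot: [0.001, 0.129, 0.992, -0.0]
wrist_force: [0.3, 0.7, -1.4]
opening: 0.298
```

```bash
python3 - <<'E'
from bench import *
from h import *
o=get_obs();cs=get_calibration("scene");ct=get_calibration("top");S=camera("scene");np.save("pics/s2.npy",S);T=camera("top");np.save("pics/t2.npy",T)
p=o["eef_pos"];print(p,o["wrist_force"],o["torque"])
tip=p-[0,0,.097];u,v=proj(cs,tip).astype(int);print("tip exp",proj(cs,tip),"top",proj(ct,tip))
a=cv2.resize(S[v-45:v+15,u-30:u+30],None,fx=6,fy=6,interpolation=cv2.INTER_CUBIC)
b=cv2.resize(T[195:245,325:375],(360,360),interpolation=cv2.INTER_CUBIC)
cv2.imwrite("pics/crop3.png",cv2.convertScaleAbs(np.hstack([a,b])[:,:,::-1],alpha=1.3))
M=Ro.from_quat(np.roll(o["eef_rot"],-1)).as_matrix()
for n,d in(("x",M[:,0]),("y",M[:,1])):print(n,proj(cs,tip+.007*d)-proj(cs,tip-.007*d))
E
```

```text
[ 0.47381132 -0.00671108  0.27640271] [ 0.33971692  0.67849569 -1.35837887] [-0.01662889  0.0161813  -0.07229043]
tip exp [290.04744984 133.47209492] top [256.69709494 222.92550809]
x [ 6.85871416 -1.47553659]
y [2.71743837 4.88528721]
```

View pics/crop3.png

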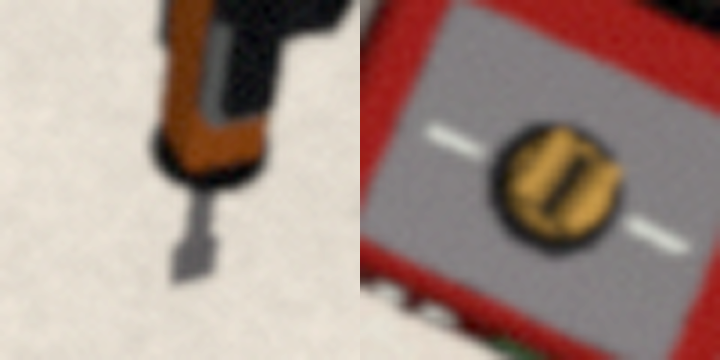

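Left crop: the blade's bottom edge runs (172,283)→(215,268), i.e. (7.2,−2.5) px, which matches the tool's x axis projection (6.9,−1.5). So the blade is wide along tool x (yaw −15°). Now I look at the screw closely with the wrist camera.

Emit:
apply_moves([
  [[-18.2,-20,0,0,0,0,0],[-18.2,-20,0,0,0,0,0],[-18.2,-20,0,0,0,0,0],[-18.2,-20,0,0,0,0,0],[-18.2,-20,4.6,0,0,0,0],[-18.2,-20,4.6,0,0,0,0],[-18.2,-20,4.6,0,0,0,0],[-18.2,-20,4.6,0,0,0,0]],
])

```text
time_s: 4.35
eef_pos: [0.5969, -0.2461, 0.2263]
eef_rot: [-0.003, 0.13, 0.992, 0.001]
wrist_force: [-1.2, -0.4, -1.0]
opening: 0.293
```

```bash
python3 - <<'E'
from bench import *
from h import *
import pickle
c=get_calibration("wrist");o=get_obs();im=camera("wrist");np.save("pics/w3.npy",im);pickle.dump((c,o),open("pics/w3.pkl","wb"))
u,v=proj(c,[.522,-.226,.082]);print(o["eef_pos"],u,v);x,y=int(u)-40,max(int(v)-40,0)
print(x,y)
a=cv2.resize(im[y:y+80,x:x+80],None,fx=7,fy=7,interpolation=cv2.INTER_CUBIC)
cv2.imwrite("pics/crop4.png",cv2.convertScaleAbs(a[:,:,::-1],alpha=1.3))
E
```

```text
[ 0.59690248 -0.24606362  0.22632152] 257.2674378004231 106.37514632077878
217 66
```

View pics/crop4.png

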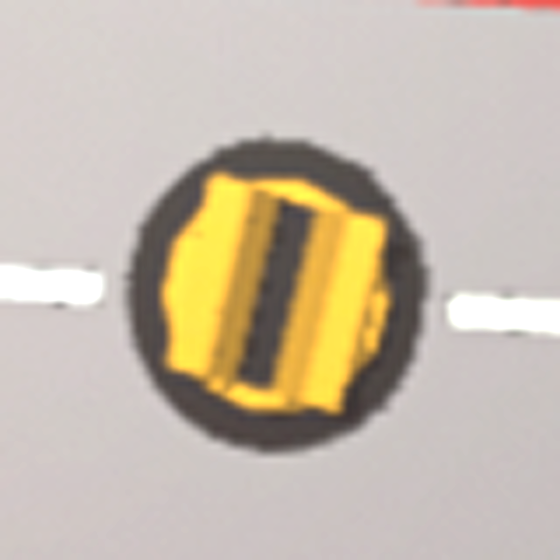

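Crop: slot floor runs (295,202)→(256,388), centre (276,294); the white marks' inner ends are at (102,287) and (450,312), centre (276,299).

```bash
python3 - <<'E'
from bench import *
from h import *
import pickle
c,o=pickle.load(open("pics/w3.pkl","rb"))
P=lambda x,y,z:onz(c,217+x/7,66+y/7,z)
an=lambda a,b:np.degrees(np.arctan2(*(b-a)[1::-1]))
a,b=P(295,202,.073),P(256,388,.073);print("slot",an(a,b),np.linalg.norm(b-a),(a+b)/2)
a,b=P(102,287,.062),P(450,312,.062);print("marks",an(a,b),np.linalg.norm(b-a),(a+b)/2)
a,b=P(128,295,.062),P(427,295,.062);print("ring",np.linalg.norm(b-a),(a+b)/2,P(277,295,.082))
# residual calibration check with top view
ct=get_calibration("top");print("top",onz(ct,352.9,220.1,.078))
# driver in wrist view: expected tip
M=Ro.from_quat(np.roll(o["eef_rot"],-1)).as_matrix();print("tilt tool z",M[:,2],"x yaw",np.degrees(np.arctan2(M[1,0],M[0,0])))
o=get_obs();go(o,[.5215,-.2265,.19],65)
print(proj(c,o["eef_pos"]+M[:,2]*.097))
E
```

```text
slot -27.339165557213946 0.025869000624197957 [ 0.52317387 -0.22726231  0.073     ]
marks 71.13728920906883 0.051540095795538754 [ 0.52329897 -0.22714491  0.062     ]
ring 0.0441542073477126 [ 0.52272739 -0.2268083   0.062     ] [ 0.52339603 -0.22706492  0.082     ]
top [ 0.52226191 -0.22733892  0.078     ]
tilt tool z [-0.00477451  0.00345386 -0.99998264] x yaw 165.11037480023282
shift cm [ 7.82 -0.1   3.82] turn [ 0.001 -0.003  0.178] yaw now 75.2 -> 65.0 q [-0.57  0.36  1.44  0.    1.35 -1.89] t 4.4
[258.18776675 198.36240516]
```

Screw axis at (0.523, −0.227), seen consistently by two cameras. Slot yaw is −27.3° and the marks are at 71.1°, so the start angle is about 0.18 rad (within 0–0.2) with about 82° to go. Next I check where the blade tip really is relative to the TCP.

```bash
python3 - <<'E'
from bench import *
from h import *
import pickle
o=get_obs();c=get_calibration("wrist");cs=get_calibration("scene");S=camera("scene");im=camera("wrist")
pickle.dump((c,cs,o,S,im),open("pics/w4.pkl","wb"))
M=Ro.from_quat(np.roll(o["eef_rot"],-1)).as_matrix();tip=o["eef_pos"]+M[:,2]*.097
def cr(I,p,w,s):
    x,y=int(p[0])-w,int(p[1])-w;print(x,y,p);return cv2.resize(I[y:y+2*w,x:x+2*w],None,fx=s,fy=s,interpolation=cv2.INTER_CUBIC)
cv2.imwrite("pics/crop5.png",cv2.convertScaleAbs(np.hstack([cr(im,proj(c,tip),28,7),cr(S,proj(cs,tip),28,7)])[:,:,::-1],alpha=1.3))
print(o["eef_pos"])
E
```

```text
229 169 [257.52016334 197.34612198]
150 78 [178.30379677 106.22753832]
[ 0.59746299 -0.24562796  0.22798494]
```

View pics/crop5.png

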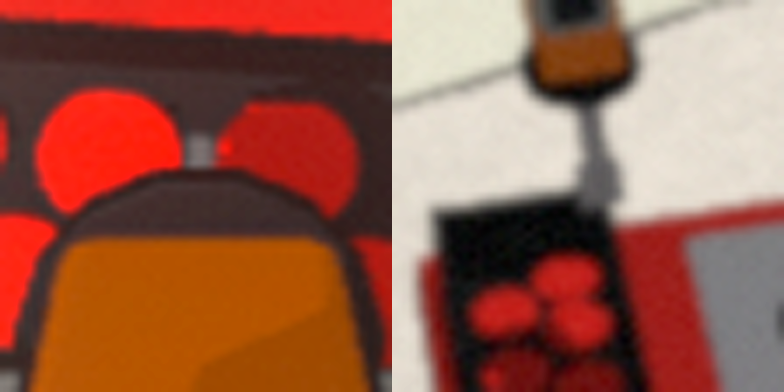

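```bash
python3 - <<'E'
from h import *
import pickle
c,cs,o,S,im=pickle.load(open("pics/w4.pkl","rb"))
M=Ro.from_quat(np.roll(o["eef_rot"],-1)).as_matrix();t0=o["eef_pos"]+M[:,2]*.097
for d in(0,.001,.002,.003,.004,.006): print(d,"wrist corner",proj(c,t0+M[:,0]*(.007+d)).round(1),"scene ends",proj(cs,t0+M[:,0]*(.007+d)).round(1),proj(cs,t0+M[:,0]*(d-.007)).round(1))
print("meas wrist",229+200/7,169+132/7,"scene",150+228/7,78+190/7,150+185/7,78+203/7)
E
```

```text
0 wrist corner [257.5 189.5] scene ends [181.4 105.6] [175.2 106.8]
0.001 wrist corner [257.5 188.4] scene ends [181.9 105.5] [175.6 106.7]
0.002 wrist corner [257.5 187.3] scene ends [182.3 105.4] [176.1 106.7]
0.003 wrist corner [257.5 186.1] scene ends [182.8 105.4] [176.5 106.6]
0.004 wrist corner [257.5 185. ] scene ends [183.2 105.3] [177.  106.5]
0.006 wrist corner [257.5 182.7] scene ends [184.1 105.1] [177.9 106.3]
meas wrist 257.57142857142856 187.85714285714286 scene 182.57142857142856 105.14285714285714 176.42857142857142 107.0
```

Tip offset is about +1.7 mm along tool x (wrist 1.5, scene 2.5, cap 1.1), with the length as expected. I move over the screw with the blade aligned to the slot.

```bash
python3 - <<'E'
from bench import *
from h import *
go(get_obs(),[.5245,-.2279,.195],62.7)
E
```

```text
shift cm [ 7.57 -0.19  3.5 ] turn [0.    0.    0.219] yaw now 75.2 -> 62.7 q [-0.57  0.35  1.43  0.    1.35 -1.89] t 4.5
```

Emit:
apply_moves([
  [[4,-0.2,0,0,0,0.1,0],[7.6,-0.2,0,0,0,0.219,0],[7.6,-0.2,0,0,0,0.219,0],[7.6,-0.2,2,0,0,0.219,0],[7.6,-0.2,3.5,0,0,0.219,0],[7.6,-0.2,3.5,0,0,0.219,0],[7.6,-0.2,3.5,0,0,0.219,0],[7.6,-0.2,3.5,0,0,0.219,0]],
])

```text
time_s: 5.3
eef_pos: [0.5249, -0.2292, 0.1953]
eef_rot: [0.001, 0.236, 0.972, -0.0]
wrist_force: [0.3, -0.3, -0.5]
opening: 0.294
```

```bash
python3 - <<'E'
from bench import *
from h import *
o=get_obs();print(o["eef_pos"],o["wrist_force"],o["torque"]);go(o,[.5245,-.2279,.165],62.7)
E
```

```text
[ 0.52489376 -0.22915799  0.19530191] [ 0.26871876 -0.28211057 -0.54391418] [0.05237374 0.05162224 0.03726255]
shift cm [0.1  0.09 3.03] turn [-0.     0.001 -0.001] yaw now 62.7 -> 62.7 q [-0.62  0.23  1.67  0.    1.25 -1.71] t 5.3
```

Emit:
apply_moves([
  [[0.1,0.1,1,0,0,0,0],[0.1,0.1,1.8,0,0,0,0],[0.1,0.1,2.4,0,0,0,0],[0.1,0.1,2.4,0,0,0,0]],
])

```text
time_s: 5.7
eef_pos: [0.5235, -0.2274, 0.1693]
eef_rot: [-0.001, 0.237, 0.972, 0.0]
wrist_force: [-0.2, 1.3, 1.1]
opening: 0.294
```

Emit:
apply_moves([
  [[0,0,0.3,0,0,0,0],[0,0,0.6,0,0,0,0],[0,0,0.6,0,0,0,0],[0,0,0.6,0,0,0,0]],
])

```text
time_s: 6.1
eef_pos: [0.5239, -0.2277, 0.1648]
eef_rot: [0.0, 0.237, 0.972, -0.0]
wrist_force: [-1.8, 1.5, 3.1]
opening: 0.295
```

```bash
python3 - <<'E'
from bench import *
from h import *
o=get_obs();print(o["eef_pos"],o["wrist_force"],o["torque"]);go(o,[.5245,-.2279,.165],62.7)
E
```

```text
[ 0.52388491 -0.22766748  0.16481659] [-1.8398459   1.48636564  3.11526059] [ 0.36093242  0.36757692 -0.02035468]
shift cm [-0.07  0.01 -0.02] turn [-0.     0.    -0.001] yaw now 62.6 -> 62.7 q [-0.62  0.26  1.69 -0.    1.19 -1.71] t 6.1
```

Spring force is about 4 N at tip z 0.068: seated and pressed about 4–5 mm. Now I turn clockwise about the tip with slightly more push.

Emit:
apply_moves([
  [[0,0,0.1,0,0,0.05,0],[0,-0.02,0.1,0,0,0.15,0],[0,-0.04,0.1,0,0,0.25,0],[0.01,-0.06,0.1,0,0,0.35,0],[0.02,-0.07,0.1,0,0,0.45,0],[0.03,-0.09,0.1,0,0,0.55,0],[0.04,-0.1,0.1,0,0,0.65,0],[0.05,-0.12,0.1,0,0,0.75,0]],
])

```text
time_s: 6.9
eef_pos: [0.5234, -0.2291, 0.1643]
eef_rot: [0.001, 0.578, 0.816, -0.0]
wrist_force: [-0.8, -0.4, 3.6]
opening: 0.299
```

```bash
python3 - <<'E'
from bench import *
from h import *
o=get_obs();print(o["eef_pos"],o["wrist_force"],o["torque"]);go(o,[.523,-.2287,.164],-24)
E
```

```text
[ 0.52338347 -0.22907501  0.16429873] [-0.76658016 -0.35133059  3.61964317] [-0.04183842  0.09282084 -0.01432731]
shift cm [ 0.05 -0.02  0.03] turn [0.002 0.001 0.758] yaw now 19.4 -> -24.0 q [-0.62  0.26  1.69 -0.    1.18 -0.96] t 6.9
```

Emit:
apply_moves([
  [[0,-0.02,0,0,0,0.1,0],[0,-0.04,0,0,0,0.2,0],[0.01,-0.05,0,0,0,0.3,0],[0.01,-0.07,0,0,0,0.4,0],[0.02,-0.08,0,0,0,0.5,0],[0.03,-0.1,0,0,0,0.6,0],[0.04,-0.11,0,0,0,0.7,0],[0.05,-0.12,0,0,0,0.76,0]],
])

```text
time_s: 7.7
eef_pos: [0.5219, -0.229, 0.1642]
eef_rot: [0.001, 0.839, 0.544, 0.0]
wrist_force: [-1.0, -0.5, 4.3]
opening: 0.295
```

```bash
python3 - <<'E'
from bench import *
from h import *
for _ in range(3):
    o=get_obs();print(o["eef_pos"],o["wrist_force"],o["torque"]); camera("scene")
go(o,[.523,-.2287,.164],-29)
E
```

```text
[ 0.5218968  -0.22904796  0.16423377] [-0.95561568 -0.49593874  4.30688515] [-0.10515963  0.29981729  0.01401556]
[ 0.52187555 -0.22899018  0.1641929 ] [-1.55675993 -0.74162111  4.33179514] [-0.13769026  0.23282495  0.07135333]
[ 0.5218949  -0.22901509  0.16419607] [-0.85939237 -0.59124201  3.86621645] [-0.15948892  0.22600372  0.02460298]
shift cm [0.07 0.09 0.02] turn [0.002 0.001 0.089] yaw now -23.9 -> -29.0 q [-0.62  0.26  1.7  -0.    1.18 -0.2 ] t 7.8
```

Emit:
apply_moves([
  [[0,-0.01,0,0,0,0.06,0],[0,-0.02,0,0,0,0.12,0],[0,-0.02,0,0,0,0.12,0]],
])

```text
time_s: 8.15
eef_pos: [0.5217, -0.2288, 0.1639]
eef_rot: [0.001, 0.869, 0.495, 0.0]
wrist_force: [0.1, -2.0, 3.5]
opening: 0.298
```

```bash
python3 - <<'E'
from bench import *
from h import *
for _ in range(4):
    o=get_obs();print(o["eef_pos"],o["wrist_force"],o["torque"]); camera("scene")
go(o,[.523,-.2287,.164],-29)
E
```

```text
[ 0.52168281 -0.22883963  0.16393597] [ 0.05487013 -2.00239131  3.50829087] [-0.32721833  0.11754845  0.05139945]
[ 0.52166759 -0.22885073  0.16394068] [-0.62857043 -1.53488502  3.92211828] [-0.32743463  0.14052455  0.10083187]
[ 0.52165716 -0.22881343  0.16387805] [ 0.20919937 -1.92815568  3.39799127] [-0.44277064  0.06689338  0.00381278]
[ 0.52167355 -0.22881264  0.16385521] [-0.64706899 -1.45642261  3.46900053] [-0.48661828  0.0889074  -0.01472969]
shift cm [ 0.08  0.11 -0.01] turn [ 0.001  0.    -0.029] yaw now -30.6 -> -29.0 q [-0.62  0.26  1.7  -0.    1.18 -0.09] t 8.3
```

Emit:
apply_moves([
  [[0,0,0,0,0,0.06,0],[0,-0.01,0,0,0,0.12,0],[0,-0.01,0,0,0,0.12,0]],
])

```text
time_s: 8.65
eef_pos: [0.5215, -0.2286, 0.1637]
eef_rot: [0.0, 0.897, 0.441, 0.0]
wrist_force: [0.4, -1.1, 4.2]
opening: 0.295
```

```bash
python3 - <<'E'
from bench import *
from h import *
for _ in range(4):
    o=get_obs();print(o["eef_pos"],o["wrist_force"],o["torque"]); camera("scene")
go(o,[.523,-.2287,.164],-29)
E
```

```text
[ 0.52152788 -0.22858902  0.16373508] [ 0.39513815 -1.05188782  4.21289039] [-0.53788438  0.01832002  0.07583559]
[ 0.5215099  -0.22857385  0.16371412] [ 0.11919881 -2.29885763  3.30773469] [-0.54540847 -0.02723357  0.05168252]
[ 0.52148562 -0.22858033  0.16371485] [ 0.04038132 -2.490698    4.0957565 ] [-0.62050635 -0.03549351  0.12701654]
[ 0.52150742 -0.22855383  0.16371078] [-0.08378476 -3.30275455  3.54402877] [-0.59484194 -0.05862036  0.06876286]
shift cm [ 0.08  0.13 -0.03] turn [ 0.001  0.    -0.149] yaw now -37.5 -> -29.0 q [-0.62  0.26  1.7  -0.    1.18  0.03] t 8.8
```

I've turned about 100° without a clear stop torque, so I look before going on.

```bash
python3 - <<'E'
from bench import *
from h import *
cs=get_calibration("scene");ct=get_calibration("top");S=camera("scene");T=camera("top")
u,v=proj(cs,[.523,-.227,.1]).astype(int);p,q=proj(ct,[.523,-.227,.08]).astype(int)
a=cv2.resize(S[v-30:v+26,u-28:u+28],None,fx=7,fy=7,interpolation=cv2.INTER_CUBIC)
b=cv2.resize(T[q-28:q+28,p-28:p+28],None,fx=7,fy=7,interpolation=cv2.INTER_CUBIC)
cv2.imwrite("pics/crop6.png",cv2.convertScaleAbs(np.hstack([a,b])[:,:,::-1],alpha=1.4))
E
```

```text
(no output)
```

View pics/crop6.png

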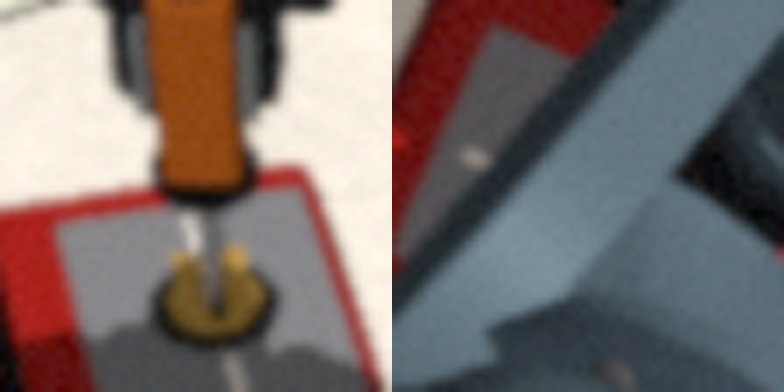

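The slot now lies along the white marks (crop (190,240)–(235,375)), with the blade seated: locked at the stop. I back off a few degrees to unload and lift out.

Emit:
apply_moves([
  [[0,0,0,0,0,-0.1,0],[0,0,-1,0,0,-0.1,0],[0,0,-3,0,0,-0.1,0],[0,0,-7,0,0,-0.1,0],[0,0,-11,0,0,-0.1,0],[0,0,-11,0,0,-0.1,0]],
])

```text
time_s: 9.55
eef_pos: [0.5232, -0.2289, 0.2793]
eef_rot: [0.003, 0.874, 0.485, 0.002]
wrist_force: [0.6, -0.5, -1.5]
opening: 0.296
```

```bash
python3 - <<'E'
from bench import *
from h import *
o=get_obs();print(o["eef_pos"],o["wrist_force"]);go(o,[.473,-.0085,.275],-15)
go(o,[.473,-.0085,.275],75)
E
```

```text
[ 0.52320401 -0.22886908  0.27932777] [ 0.57699037 -0.47447938 -1.4991401 ]
shift cm [ 16.04 -15.93   0.32] turn [ 0.008  0.001 -0.296] yaw now -32.0 -> -15.0 q [-0.62  0.14  1.59  0.    1.4  -0.06] t 9.55
shift cm [ 16.04 -15.93   0.32] turn [ 0.006 -0.005  1.275] yaw now -32.0 -> -105.0 q [-0.62  0.14  1.59  0.    1.4  -0.06] t 9.55
```

Emit:
apply_moves([
  [[16,-15.9,0.3,0,0,-1.87,0],[16,-15.9,0.3,0,0,-1.87,0],[16,-15.9,0.3,0,0,-1.87,0],[16,-15.9,0.3,0,0,-1.87,0],[16,-15.9,0.3,0,0,-1.87,0],[16,-15.9,0.3,0,0,-1.87,0],[16,-15.9,0.3,0,0,-1.87,0],[16,-15.9,0.3,0,0,-1.87,0]],
])

```text
time_s: 10.35
eef_pos: [0.4694, -0.0071, 0.2689]
eef_rot: [-0.002, 0.445, 0.896, -0.0]
wrist_force: [0.4, -0.9, -1.1]
opening: 0.3
```

```bash
python3 - <<'E'
from bench import *
from h import *
o=get_obs();print(o["eef_pos"],o["wrist_force"]);go(o,[.4736,-.0094,.275],75)
E
```

```text
[ 0.46944291 -0.00710156  0.2689169 ] [ 0.42516523 -0.86322955 -1.12519237]
shift cm [-0.43  0.19 -0.61] turn [-0.001 -0.004 -0.66 ] yaw now 37.2 -> 75.0 q [-0.27 -0.08  1.84  0.    1.38 -0.92] t 10.35
```

Emit:
apply_moves([
  [[-0.4,0.2,-0.6,0,0,-0.66,0],[-0.4,0.2,-0.6,0,0,-0.66,0],[-0.4,0.2,-0.6,0,0,-0.66,0],[-0.4,0.2,-0.6,0,0,-0.66,0],[-0.4,0.2,-0.6,0,0,-0.66,0],[-0.4,0.2,-0.6,0,0,-0.66,0],[-0.4,0.2,-0.6,0,0,-0.66,0],[-0.4,0.2,-0.6,0,0,-0.66,0]],
])

```text
time_s: 11.15
eef_pos: [0.4744, -0.0102, 0.2759]
eef_rot: [-0.001, 0.134, 0.991, 0.0]
wrist_force: [-0.7, 0.5, -1.2]
opening: 0.293
```

```bash
python3 - <<'E'
from bench import *
from h import *
import pickle
o=get_obs();print(o["eef_pos"],o["wrist_force"]);go(o,[.4736,-.0094,.165],75)
c=get_calibration("wrist");cs=get_calibration("scene");im=camera("wrist");S=camera("scene");T=camera("top")
M=Ro.from_quat(np.roll(o["eef_rot"],-1)).as_matrix();tip=o["eef_pos"]+M[:,2]*.097+M[:,0]*.0017
u,v=proj(cs,tip).astype(int);print(proj(cs,tip),u-28,v-28)
a=cv2.resize(S[v-28:v+28,u-28:u+28],None,fx=7,fy=7,interpolation=cv2.INTER_CUBIC)
b=cv2.resize(T[221-28:221+28,352-28:352+28],None,fx=7,fy=7,interpolation=cv2.INTER_CUBIC)
cv2.imwrite("pics/crop7.png",cv2.convertScaleAbs(np.hstack([a,b])[:,:,::-1],alpha=1.3))
E
```

```text
[ 0.47442985 -0.01015181  0.27589786] [-0.70458022  0.49738336 -1.15684012]
shift cm [ 0.08  0.05 11.09] turn [ 0.    -0.001 -0.008] yaw now 74.6 -> 75.0 q [-0.27 -0.07  1.82  0.    1.4  -1.57] t 11.15
[289.59561148 132.540693  ] 261 104
```

View pics/crop7.png

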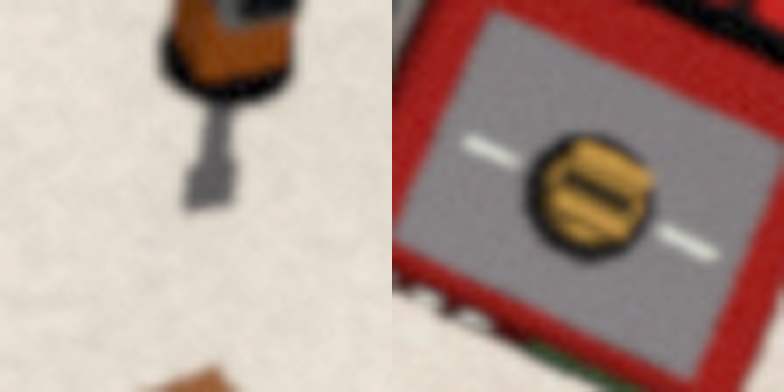

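Right crop: the slot is aligned with both white marks, so the cover is locked. Left crop: tip within about 2 mm of expected. I lower into the stand.

Emit:
apply_moves([
  [[0.1,0,4,0,0,0,0],[0.1,0,8,0,0,0,0],[0.1,0,11,0,0,0,0],[0.1,0,13,0,0,0,0],[0.1,0,14,0,0,0,0],[0.1,0,14,0,0,0,0]],
])

```text
time_s: 11.9
eef_pos: [0.4731, -0.01, 0.1354]
eef_rot: [-0.001, 0.134, 0.991, 0.0]
wrist_force: [-0.6, -0.6, -0.2]
opening: 0.297
```

Emit:
apply_moves([
  [[0,0,1,0,0,0,0],[0,0,2,0,0,0,0],[0,0,2.7,0,0,0,0],[0,0,2.7,0,0,0,0],[0,0,2.7,0,0,0,0]],
])

```text
time_s: 12.4
eef_pos: [0.4739, -0.0101, 0.1095]
eef_rot: [-0.0, 0.133, 0.991, -0.0]
wrist_force: [0.2, 0.2, -1.3]
opening: 0.298
```

Emit:
apply_moves([
  [[0,0,0.15,0,0,0,0],[0,0,0.3,0,0,0,0],[0,0,0.3,0,0,0,0],[0,0,0.3,0,0,0,0]],
])

```text
time_s: 12.8
eef_pos: [0.4743, -0.0102, 0.1069]
eef_rot: [0.0, 0.133, 0.991, -0.0]
wrist_force: [-0.7, -0.3, 3.7]
opening: 0.299
```

Contact with the stand at the same height as at pickup (0.1069, +5 N): fully home. Release slowly and retreat up.

Emit:
apply_moves([
  [[0,0,0,0,0,0,0.4],[0,0,0,0,0,0,0.5],[0,0,0,0,0,0,0.7],[0,0,0,0,0,0,0.9],[0,0,0,0,0,0,0.9],[0,0,0,0,0,0,0.9],[0,0,0,0,0,0,0.9],[0,0,0,0,0,0,0.9]],
])

```text
time_s: 13.6
eef_pos: [0.4739, -0.0101, 0.1065]
eef_rot: [0.0, 0.133, 0.991, -0.0]
wrist_force: [0.3, 0.4, -0.3]
opening: 0.903
```

Emit:
apply_moves([
  [[0,0,-2,0,0,0,0.9],[0,0,-6,0,0,0,0.9],[0,0,-10,0,0,0,0.9],[0,0,-15,0,0,0,0.9],[0,0,-18,0,0,0,0.9],[0,0,-18,0,0,0,0.9]],
])

```text
time_s: 14.2
eef_pos: [0.4765, -0.0108, 0.292]
eef_rot: [0.005, 0.133, 0.991, -0.001]
wrist_force: [0.4, -0.2, 0.5]
opening: 0.901
```

```bash
python3 - <<'E'
from bench import *
from h import *
o=get_obs();print(o["eef_pos"],o["wrist_force"],o["opening"],o["time_s"])
S=camera("scene");T=camera("top");im=camera("wrist")
a=cv2.resize(S[90:282,130:386],None,fx=1.5,fy=1.5);b=cv2.resize(T[195:275,210:290],(288,288));
c=cv2.resize(im[100:240,180:330],(309,288));d=np.pad(cv2.resize(T[193:249,324:380],(363,288)),((0,0),(0,0),(0,0)))
r1,r2=np.hstack([a,b]),np.hstack([c,d]);w=max(r1.shape[1],r2.shape[1]);p=lambda r:np.pad(r,((0,0),(0,w-r.shape[1]),(0,0)))
cv2.imwrite("pics/fin.png",np.vstack([p(r1),p(r2)])[:,:,::-1])
E
```

```text
[ 0.47646037 -0.01076649  0.29195587] [ 0.4144374  -0.20441677  0.46523246] 0.901116600941679 14.2
```

View pics/fin.png

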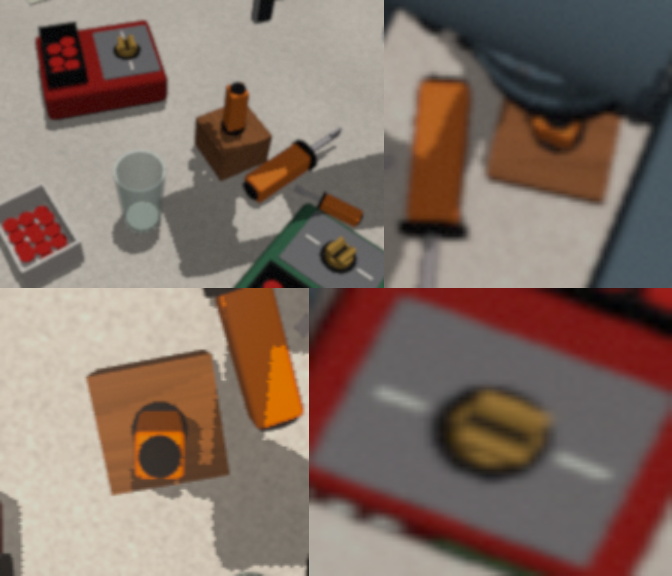

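The driver stands upright in its stand, collar on the block. The slot lies along the marks, and the glass and tub are in place. The two look-alike drivers had simply toppled over: they were already tilting in the first wrist picture, before I touched anything. I'm handing in.

```bash
python3 -c "
from bench import *
print(hand_in());print(get_obs()['time_s'])"
```

```text
the job is handed in; nothing more can be done
None
the job is handed in; nothing more can be done
```

The battery cover on the red counter is locked and the screwdriver is back in its stand. I handed the job in at about 14 s, and no verdict was reported.

**What I did:** I took the middle-sized orange screwdriver from the stand and set its blade in the red screw's slot. I pushed the screw down about 4–5 mm against roughly 4–5 N of spring force and turned the tool about 100° clockwise. Part of that was blade play. Then I put the screwdriver back, let go and moved clear.

**Last checks:**
- **Screw:** the slot lies along both white marks, as seen from the top camera after lifting out.
- **Screwdriver:** it stands upright with its collar on the block. It made contact at the same height as when I picked it up (TCP at 0.1069 m).
- **Robot:** the gripper was open and clear, with wrist force near zero.
- **Bystanders:** the glass and tub look unmoved by eye; I did not measure them. I went nowhere near the green counter's screw.

**What disagreed or was unclear:**
- **Stop torque:** I felt no clear rise in torque at the stop, so I judged that the screw was locked from the pictures.
- **Position readings:** different camera readings of the blade tip and the handle differed by 1 to 4 mm. The raw scene-camera reading of the screw was 11 mm off, so I dropped it.
- **Look-alike drivers:** the large and small ones ended up lying on the table. The first wrist picture already showed them tilting, before the arm came near, and I did not touch them.

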